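Sort out the mixed-up inspection stations

ROBOT

A 6-joint arm with a two-finger parallel gripper is mounted at the origin on the work surface. World frame = base frame: x ahead of the robot, y to its left, z up, the work surface at z = 0. Lengths are in m, angles in degrees, forces in N, time in s.
With the tool pointing down it reaches from about 0.3 to 0.75 m from the base axis. Payload 8.5 kg.
Tool frame: the origin (TCP) lies at the very end of the fingers, on their centre line; the grasp point (between the pads) lies env.pinch_z behind it (env.pinch_z is the distance from the TCP to the grasp point, in m); z points along the fingers, y is the line along which they close (so a half turn about z gives the same grasp; the last joint's range is limited). The gripper opens to 85 mm and grips with 20 to 120 N. Pads are 22 mm wide; open, the fingers measure 114 mm over their backs; the gripper's body (76 mm by 85 mm) begins 54 mm behind the grasp point. The pads swing forward as they close: fully open they stand 13 mm farther back than shut.
Start: joints at [53.039, 21.807, 74.336, -0, 83.858, -12.336], TCP at [0.229, 0.5, 0.231] pointing down, gripper open.
Joint ranges: [-178.18, 178.18], [-50.72, 133.34], [12.68, 142.11], [-81.47, 261.47], [9.98, 163.14], [-165.26, 165.26]. Speed limits (degrees/s): [136.94, 136.94, 180, 180, 180, 180].

INTERFACE

Orientations are given as a 3x3 rotation matrix whose columns are the frame's x, y, z axes.
In Python, from rig import telemetry, get_image, env gives the robot as it stands. The module is installed in compiled form; this text tells all that it offers.
- The arm moves only by the tool apply_moves, never from a script. Its argument "series" is a list of rows, each a list of 7 numbers: the shift along the tool's x, y, z in mm, then the turn, a rotation vector about the tool's x, y, z in degrees, then the opening, from 0 (shut) to 1 (fully open). A call has 1 to 12 rows; each row shifts and turns the commanded pose from where the row before left it, along the tool's axes as they then stand; what a row does not reach is not made up. A row lasts 1/8 s, in which the tool goes at most 62.5 mm and 10.7 degrees, less where a joint would pass 70% of its speed; a pose out of reach is approached as far as the arm can. A call with a gripper value outside its range is refused whole. The fingers move at their own pace and stop on an object; "grip_force" is the grip in N (left out, the last holds). Time passes only in rows, so rows that do not move let the fingers close. It gives the time, the measured TCP pose, the force, the opening and the grip force at its end, in the units of the state.
- telemetry.observe(): the state, without advancing time (a new reading comes with each control period).
- get_image(name): name is "side" or "top" or "wrist"; returns a dict with "frame" (420x560x3 uint8, red, green, blue), "z_map" (420x560 float32, m along the optical axis (not along the pixel's ray), 0 where there is no reading), "vertical_fov" (degrees; the focal length in pixels is half the picture's height over the tangent of half this angle, whatever the lens; pixels are square), "cx", "cy" (the principal point, pixels), "eye" and "attitude" of the camera in the world; the wrist camera has in their place "mount" (4x4, takes a point from camera to tool coordinates, whose origin is the TCP and whose axes are the flange's). Camera axes: x right, y up, looking along -z (the intrinsics and any distortion apply to the point x, -y, -z); pixel columns grow to the right and rows downward; lengths in m; the calibration is good to about 2 mm. A picture is of the moment at which its call begins: read the wrist's pose just before it.
- env.close_job(): hands the job in; it is judged then, once.
The state is a dict: "time_s": time; "q": joint angles; "qvel": joint speeds; "joint_efforts": joint torques, N m; "position": TCP position; "tool_rot": TCP orientation; "ft_force": force on the tool from outside, world axes, zero at the start; "wrist_torque": the same for the moment, N m; "grip_width": finger opening in m; "gripper_force": force on a finger pad.
Only numpy, scipy, OpenCV 4.12 (cv2) and the standard library are available. Lean on these libraries where they do the work, as an engineer would, in place of code of your own. Each camera call takes 0.05 s, during which the arm holds its last target. There are 200 camera calls.

TASK

Each of the four machined parts on this inspection bench has been left on another part's station; put every part in the middle of its own: the four-lobed hub on the square black granite plate, the stub axle on the round steel rotary table, the bearing cap on the slotted aluminium plate, and the rectangular two-pocket bracket in the wooden tray. Each station takes one part at a time, so park parts on the round black rubber mat as you need to, and never set one on the bare bench. Keep the parts upright, set them down rather than drop them, and leave the little dial gauge standing where it is.

Things in the scene. Friction and masses are not known exactly. Their poses are not given: they have to be found in the camera images.
- hub: Loose aluminium wheel hub, about 0.3 kg, standing upright: a flat base of four rounded lobes (10 mm thick, 88 mm across opposite lobe tips, lobes 20 mm wide on the body's diagonals) under a round barrel of 48 mm diameter with a 50 mm rim at its top (rim from 55 to 62 mm height); its bore is shown dark. 62 mm tall. Grip the barrel, in any direction, about 40 mm up. Origin: centre of its underside; z up along the barrel.
- axle: Loose steel stub axle, about 0.35 kg, standing upright on its flange: flange 66 mm diameter and 8 mm thick, then a 32 mm diameter shoulder up to 40 mm height, then a 20 mm diameter spindle up to 84 mm, then a 12 mm thread up to 96 mm. Grip the spindle, in any direction, about 64 mm up. Origin: centre of the flange's underside; z up along the spindle.
- cap: Loose aluminium bearing cap, about 0.25 kg: a 68 mm diameter disc 14 mm thick with small bolt holes, carrying a round boss of 30 mm diameter from 14 to 50 mm height with a small hexagonal bolt head on top (5 mm, look only). Grip the boss, in any direction, about 40 mm up. Origin: centre of its underside; z up.
- bracket: Loose aluminium bracket, about 0.22 kg: a rectangular block 76 mm long (its x), 36 mm wide (its y) and 32 mm tall with two rectangular pockets open at the top. Grip across its 36 mm width, about 24 mm up. Origin: centre of its underside; x along its length, z up.
- granite: Station of the hub: fixed square black granite plate, 110 x 110 mm, top face at 20 mm height. Origin: centre of its underside, on the bench (height 0); z up.
- rotary: Station of the stub axle: fixed round steel rotary table, 120 mm diameter, flat top face at 20 mm height, with thin dark circles. Origin: centre of its underside, on the bench; z up.
- slotted: Station of the bearing cap: fixed rectangular aluminium plate, 130 mm (its x) x 100 mm (its y), flat top face at 20 mm height with four dark slot lines along x (marks only). Origin: centre of its underside, on the bench; z up.
- tray: Station of the bracket: fixed light wooden tray, outside 136 mm (its x) x 116 mm (its y), inner floor 124 x 104 mm at 20 mm height inside a darker rim 6 mm wide that stands 4 mm above the floor. Origin: centre of its underside, on the bench; z up.
- mat: The spare spot, empty at the start: fixed flat round black rubber mat, 112 mm diameter, top at 6 mm height. Origin: centre of its underside, on the bench; z up.
- gauge: Loose small dial gauge on a stand, to be left alone: dark round foot 48 mm diameter, steel stem, white-faced dial of 36 mm; 82 mm tall, 0.4 kg. It stands among the stations. Origin: centre of its underside; z up.
Things that resemble listed ones, but are neither listed nor needed, are in the scene too. Leave any red look-alike of the axle alone.

How it is judged:
By the outcome, as a careful person would: the job done as asked, in the order asked, and still so for the second after the job is handed in, with the robot touching nothing.
It also fails if it takes over 144 s, if anything falls off the work surface, if the arm or the gripper's body presses on something with over 40 N, if the wrist force passes 120 N, or if a joint passes its speed limit or range.

## Working session

There is one attempt and no reset: what is moved stays moved. The work goes in short steps, Python scripts to look and compute and a tool call to move; the robot and the scene stay as the last step left them, time stands still between calls to the robot, and variables do not carry over. Pictures are saved under pics/ and viewed, at most 14 in all, crops included, and the job is handed in when it is done.

Besides the shell and the picture viewer there is one more tool, called after "Call:" in YAML: its name, and indented under it one key for each argument. apply_moves: Moves the arm, as the interface text tells. Its arguments: {"type":"object","properties":{"series":{"type":"array"},"grip_force":{"type":"number"}},"required":["series"]}

```bash
mkdir -p pics; cat > h.py <<'E'
import numpy as np, cv2
from rig import telemetry, get_image, env
def cam(name):
    s=telemetry.observe(); g=get_image(name)
    if name=='wrist':
        T=np.eye(4);T[:3,:3]=s['tool_rot'];T[:3,3]=s['position']
        M=T@np.array(g['mount']); g['eye']=M[:3,3]; g['attitude']=M[:3,:3]
    g['f']=210/np.tan(np.radians(g['vertical_fov']/2)); return g
def ray(g,u,v):
    d=np.stack([(np.asarray(u)-g['cx'])/g['f'],-(np.asarray(v)-g['cy'])/g['f'],-np.ones_like(np.asarray(u,float))],-1)
    return d@np.array(g['attitude']).T
def onplane(g,u,v,h):
    d=ray(g,u,v);e=np.array(g['eye']); return e+d*((h-e[2])/d[...,2])[...,None]
def cloud(g):
    v,u=np.mgrid[:420,:560]; return np.array(g['eye'])+ray(g,u,v)*g['z_map'][...,None]
def save(g,n): cv2.imwrite('pics/'+n,g['frame'][...,::-1])
E
python3 - <<'E'
from h import *
s=telemetry.observe();print(s['time_s'],s['tool_rot'],env.pinch_z,s['grip_width'])
for n in('top','side','wrist'):
    g=cam(n);save(g,n+'0.png');print({k:v for k,v in g.items() if k not in('frame','z_map')})
E
```

```text
0.0 [[-9.09031539e-01  4.16726358e-01 -8.95797036e-04]
 [ 4.16727199e-01  9.09030820e-01 -1.18765108e-03]
 [ 3.19381603e-04 -1.45291528e-03 -9.99998894e-01]] 0.0187 0.08511047004631374
{'vertical_fov': 47.455082953042805, 'cx': 272.0144674485855, 'cy': 208.00689562372273, 'eye': array([0.32156847, 0.04119039, 1.35465158]), 'attitude': array([[ 0.00892207,  0.98552178, -0.16931395],
       [-0.99995447,  0.00822003, -0.00484691],
       [-0.00338497,  0.16934948,  0.98555025]]), 'f': np.float64(477.7692312025861)}
{'vertical_fov': 48.82326036316006, 'cx': 279.5223930329836, 'cy': 211.67777435810797, 'eye': array([-0.14054638, -0.64864931,  0.59842329]), 'attitude': array([[ 0.72291386,  0.33254354, -0.60564869],
       [-0.69090759,  0.33967128, -0.63817719],
       [-0.00650023,  0.87979441,  0.47530994]]), 'f': np.float64(462.6927588296095)}
{'vertical_fov': 61.43109283295361, 'cx': 279.06842049208075, 'cy': 204.10222911504823, 'mount': array([[-1.24932673e-04,  9.55247761e-01,  2.95806860e-01,
         7.63513506e-02],
       [ 9.99998537e-01,  6.23902897e-04, -1.59242201e-03,
        -5.28806320e-04],
       [-1.70571232e-03,  2.95806229e-01, -9.55246442e-01,
        -1.41695095e-01],
       [ 0.00000000e+00,  0.00000000e+00,  0.00000000e+00,
         1.00000000e+00]]), 'eye': array([0.15949327, 0.53125173, 0.37249017]), 'attitude': array([[ 4.16771929e-01, -8.68351601e-01, -2.68824584e-01],
       [ 9.09010990e-01,  3.98267801e-01,  1.22807895e-01],
       [ 4.23743882e-04, -2.95547385e-01,  9.55327988e-01]]), 'f': np.float64(353.4618028000778)}
```

View pics/top0.png

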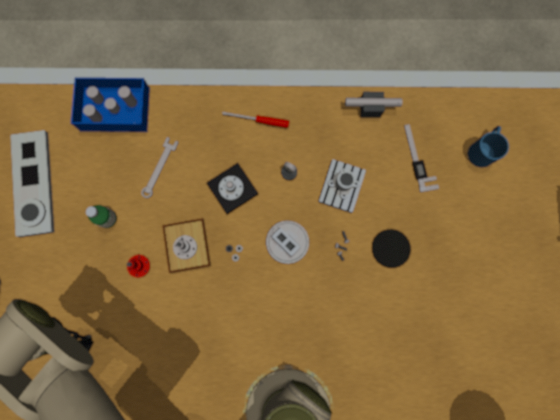

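View pics/side0.png

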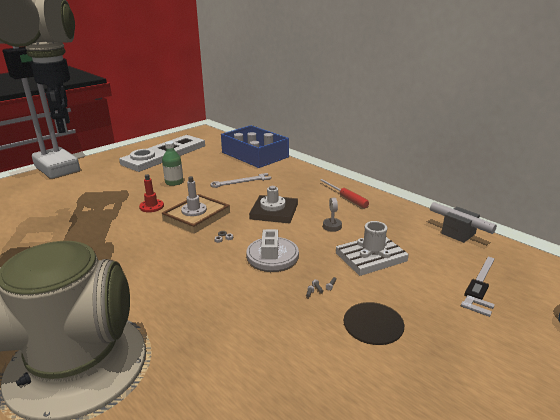

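The top view shows granite with the cap at (232,188), rotary with the bracket at (288,243), slotted with the hub at (342,186), tray with the axle at (186,246), mat at (391,248), gauge at (289,172) and the red look-alike at (138,266). The side view agrees.

```bash
python3 - <<'E'
from h import *
g=cam('top');P=cloud(g);z=P[...,2]
print('bench z',np.median(z[300:340,300:400]),np.std(z[300:340,300:400]))
for n,(u,v),r,lo,hi in [('granite',(232,188),32,.012,.028),('rotary',(288,243),30,.012,.028),('slotted',(342,186),34,.012,.028),('tray',(186,246),34,.012,.032)]:
    m=np.zeros((420,560),bool);m[v-r:v+r,u-r:u+r]=1
    st=m&(z>.012)
    k,lab,sts,_=cv2.connectedComponentsWithStats(st.astype(np.uint8));i=1+np.argmax(sts[1:,4]);st=lab==i
    q=P[st&(z<hi)][:,:2];R=cv2.minAreaRect((q*1000).astype(np.float32))
    top=P[st][:,2].max()
    p=P[st&(z>.034)];c=cv2.minAreaRect((p[:,:2]*1000).astype(np.float32))
    print(n,'rect',R,'part max z',top,'rect',c, 'topface',p[p[:,2]>top-.006].mean(0))
gray=g['frame'].sum(2)
m=np.zeros((420,560),np.uint8);m[220:275,362:420]=gray[220:275,362:420]<150
v,u=np.nonzero(m);q=onplane(g,u,v,.006);print('mat',cv2.minEnclosingCircle((q[:,:2]*1000).astype(np.float32)),q.mean(0))
m=(z>.03);m[:160]=0;m[190:]=0;m[:,:270]=0;m[:,310:]=0;print('gauge',P[m].mean(0),P[m].max(0))
E
```

```text
bench z 9.767183328812656e-05 0.08554452272716323
granite rect ((608.2354125976562, 161.8251953125), (111.03844451904297, 109.98876190185547), 33.976715087890625) part max z 1.3546515840297135 rect ((474.2918701171875, 123.39883422851562), (340.89459228515625, 64.19940948486328), 17.627450942993164) topface [0.32156847 0.04119039 1.35465158]
rotary rect ((455.3789978027344, 3.4328460693359375), (119.0741958618164, 115.27056121826172), 0.2621276080608368) part max z 1.3546515840297135 rect ((407.9421691894531, 35.05291748046875), (79.30577850341797, 153.95755004882812), 58.681907653808594) topface [0.32156847 0.04119039 1.35465158]
slotted rect ((617.5697631835938, -153.49887084960938), (100.3316650390625, 131.99017333984375), 71.49651336669922) part max z 1.3546515840297135 rect ((492.634033203125, -55.14775085449219), (63.733978271484375, 387.4480285644531), 51.27199172973633) topface [0.32156847 0.04119039 1.35465158]
tray rect ((442.0632019042969, 287.0350036621094), (136.65345764160156, 117.9184341430664), 10.698023796081543) part max z 1.3546515840297135 rect ((387.35552978515625, 175.01101684570312), (297.0468444824219, 41.04897689819336), 68.93521118164062) topface [0.32156847 0.04119039 1.35465158]
mat ((441.8562316894531, -288.22467041015625), 53.21680450439453) [ 0.44147894 -0.28814387  0.006     ]
gauge [ 6.48621055e-01 -2.77903452e-04  1.03295573e-01] [0.67148476 0.04119039 1.35465158]
```

```bash
python3 - <<'E'
from h import *
g=cam('top');P=cloud(g);z=P[...,2].copy();z[g['z_map']<=0]=-1
for n,(x,y),lo in [('cap',(.608,.162),.055),('bracket',(.455,.003),.045),('hub',(.618,-.153),.072),('axle',(.442,.287),.05),('gauge',(.645,0),.05)]:
    m=(np.hypot(P[...,0]-x,P[...,1]-y)<.05)&(z>lo)&(z<.15)
    q=P[m];print(n,m.sum(),'zmax',q[:,2].max(),'mean',q.mean(0),cv2.minAreaRect((q[:,:2]*1000).astype(np.float32)))
m=(np.hypot(P[...,0]-.455,P[...,1]-.003)<.075)&(z>.013)&(z<.06)
print('rotary',cv2.minEnclosingCircle((P[m][:,:2]*1000).astype(np.float32)))
E
```

```text
cap 102 zmax 0.08029514252560466 mean [0.60369044 0.16355642 0.07073002] ((605.2647705078125, 163.80169677734375), (28.818307876586914, 28.01968765258789), 2.608457326889038)
bracket 250 zmax 0.05975546130858844 mean [0.45115651 0.00891584 0.05214751] ((451.5538635253906, 8.731979370117188), (73.70899200439453, 35.51367950439453), 45.13382339477539)
hub 259 zmax 0.08966028894132161 mean [ 0.62060158 -0.15531633  0.08170682] ((620.7482299804688, -155.88223266601562), (48.41792678833008, 47.4991455078125), 50.427860260009766)
axle 122 zmax 0.11867782013486528 mean [0.43516228 0.28479423 0.08116847] ((435.8421630859375, 286.3505554199219), (25.799196243286133, 30.289409637451172), 66.6341323852539)
gauge 83 zmax 0.0862381051142882 mean [ 0.6562779  -0.00131959  0.07488676] ((657.6647338867188, -1.5188064575195312), (35.002113342285156, 13.461803436279297), 56.07843780517578)
rotary ((454.7814636230469, 3.229637384414673), 59.94584655761719)
```

Call:
apply_moves:
  series:
    - [-33.9, -29.5, 0, 0, 0, 0, 1]
    - [-33.9, -29.5, 0, 0, 0, 0, 1]
    - [-33.9, -29.5, 0, 0, 0, 0, 1]
    - [-33.9, -29.5, 0, 0, 0, 0, 1]
    - [-33.9, -29.5, 0, 0, 0, 0, 1]
    - [-33.9, -29.5, 0, 0, 0, 0, 1]
    - [-33.9, -29.5, 0, 0, 0, 0, 1]
    - [-33.9, -29.5, 0, 0, 0, 0, 1]
    - [-33.9, -29.5, 0, 0, 0, 0, 1]
    - [-33.9, -29.5, 0, 0, 0, 0, 1]
    - [-33.9, -29.5, 0, 0, 0, 0, 1]
    - [-33.9, -29.5, 0, 0, 0, 0, 1]
  grip_force: 50

```text
time_s: 1.75
position: [0.4519, 0.0072, 0.2314]
tool_rot: [[-0.909, 0.417, 0.0], [0.417, 0.909, 0.0], [-0.0, 0.0, -1.0]]
ft_force: [-0.1, -0.0, 0.4]
grip_width: 0.0855
gripper_force: 0.0
```

Call:
apply_moves:
  series:
    - [0, 0, 0, 0, 0, 10, 0.8]
    - [0, 0, 0, 0, 0, 10, 0.8]
    - [0, 0, 0, 0, 0, 10, 0.8]
    - [0, 0, 0, 0, 0, 10, 0.8]
    - [0, 0, 0, 0, 0, 10, 0.8]
    - [0, 0, 0, 0, 0, 10, 0.8]
    - [0, 0, 0, 0, 0, 10, 0.8]
    - [0, 0, 0, 0, 0, 10, 0.8]
    - [0, 0, 0, 0, 0, 10, 0.8]
    - [0, 0, 0, 0, 0, 10, 0.8]
    - [0, 0, 0, 0, 0, 10.4, 0.8]
    - [0, 0, 0, 0, 0, 0, 0.8]

```text
time_s: 3.25
position: [0.4514, 0.0087, 0.2313]
tool_rot: [[0.706, 0.708, -0.0], [0.708, -0.706, 0.0], [-0.0, -0.0, -1.0]]
ft_force: [0.2, -0.2, 0.0]
grip_width: 0.0684
gripper_force: 0.0
```

```bash
cat >> h.py <<'E'
def st():
    s=telemetry.observe();R=np.array(s['tool_rot'])
    print('t',round(s['time_s'],2),'p',np.round(np.array(s['position'])*1000,1),'yaw_y',round(float(np.degrees(np.arctan2(R[1,1],R[0,1]))),1),'tilt',np.round(R[:,2],4),'j6',round(s['q'][5],1),'w',round(s['grip_width']*1000,1),'F',np.round(s['ft_force'],1));return s
def togo(p):
    "mm in tool axes from the tool to world point (x,y,z in mm)"
    s=st();print('tool shift',np.round(np.array(s['tool_rot']).T@(np.array(p)-np.array(s['position'])*1000),1))
def band(g,c,r,lo,hi):
    "minAreaRect/circle of cloud points near c within height band (m)"
    P=cloud(g);m=(g['z_map']>0)&(np.hypot(P[...,0]-c[0],P[...,1]-c[1])<r)&(P[...,2]>lo)&(P[...,2]<hi)
    q=(P[m][:,:2]*1000).astype(np.float32)
    if len(q)<5: print('none',len(q));return
    R=cv2.minAreaRect(q);C=cv2.minEnclosingCircle(q)
    print(len(q),'rect',np.round(R[0],1),np.round(R[1],1),round(R[2],1),'circ',np.round(C[0],1),round(C[1],1),'z',np.round(np.percentile(P[m][:,2],[5,50,95]),4))
E
python3 - <<'E'
from h import *
togo([451.5,8.7,231])
g=cam('wrist');save(g,'w1.png')
band(g,(.4515,.0087),.06,.045,.06)
band(g,(.455,.003),.08,.013,.06)
E
```

```text
t 3.25 p [451.4   8.7 231.3] yaw_y -44.9 tilt [-1.e-04  0.e+00 -1.e+00] j6 30.9 w 68.4 F [ 0.2 -0.2  0. ]
tool shift [0.1 0.1 0.3]
2169 rect [452.9  10. ] [76.3 35.6] 45.8 circ [453.4   9.8] 41.4 z [0.0492 0.051  0.0523]
10541 rect [456.2   4.6] [118.9 118.5] 88.8 circ [455.6   4.7] 60.1 z [0.0183 0.0199 0.0515]
```

View pics/w1.png

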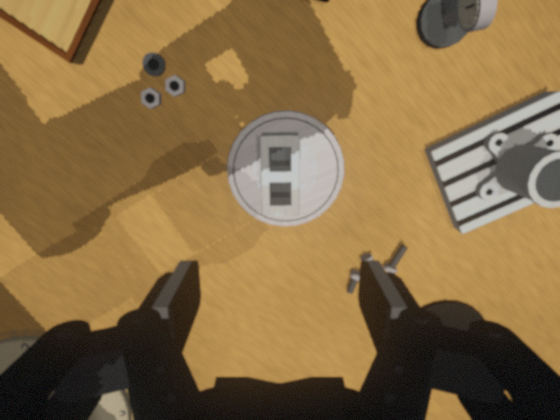

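The wrist view shows the bracket at (280,172) on the rotary table, lined up with the fingers. I'll grip it now.

Call:
apply_moves:
  series:
    - [1.3, 0.2, 40, 0, 0, 0, 0.8]
    - [0, 0, 40, 0, 0, 0, 0.8]
    - [0, 0, 40, 0, 0, 0, 0.8]
    - [0, 0, 40, 0, 0, 0, 0.8]
    - [0, 0, 25, 0, 0, 0, 0.8]
    - [0, 0, 15, 0, 0, 0, 0.8]
    - [0, 0, 6, 0, 0, 0, 0.8]
    - [0, 0, 0, 0, 0, 0, 0.8]
    - [0, 0, 0, 0, 0, 0, 0]
    - [0, 0, 0, 0, 0, 0, 0]
    - [0, 0, 0, 0, 0, 0, 0]
    - [0, 0, 0, 0, 0, 0, 0]

```text
time_s: 4.8
position: [0.4529, 0.0093, 0.0261]
tool_rot: [[0.707, 0.707, 0.002], [0.707, -0.707, -0.0], [0.001, 0.001, -1.0]]
ft_force: [-0.2, -0.2, 5.2]
grip_width: 0.0354
gripper_force: 50.4
```

Call:
apply_moves:
  series:
    - [0, 0, 0, 0, 0, 0, 0]
    - [0, 0, 0, 0, 0, 0, 0]
    - [0, 0, -10, 0, 0, 0, 0]
    - [0, 0, -30, 0, 0, 0, 0]
    - [0, 0, -40, 0, 0, 0, 0]
    - [0, 0, -40, 0, 0, 0, 0]
    - [0, 0, -30, 0, 0, 0, 0]
    - [0, 0, 0, 0, 0, 0, 0]

```text
time_s: 5.8
position: [0.4531, 0.0093, 0.1774]
tool_rot: [[0.707, 0.707, 0.005], [0.707, -0.707, -0.001], [0.002, 0.004, -1.0]]
ft_force: [0.1, -0.2, -2.8]
grip_width: 0.0352
gripper_force: 50.4
```

```bash
python3 - <<'E'
from h import *
togo([441.9,-288,175])
g=cam('wrist');save(g,'w2.png')
p=telemetry.observe()['position'];band(g,p[:2],.06,p[2]+.01,p[2]+.035)
band(g,(.455,.003),.08,.013,.06)
E
```

```text
t 5.8 p [453.1   9.3 177.4] yaw_y -45.0 tilt [ 0.0046 -0.0011 -1.    ] j6 31.2 w 35.2 F [ 0.1 -0.2 -2.8]
tool shift [-218.2  202.3    2.7]
16968 rect [455.2  10.2] [80.9 59.1] 64.1 circ [454.3  10.7] 40.8 z [0.189  0.202  0.2041]
8489 rect [465.6  12. ] [ 95.  119.2] 36.7 circ [456.    4.9] 59.8 z [0.0182 0.0195 0.0207]
```

View pics/w2.png

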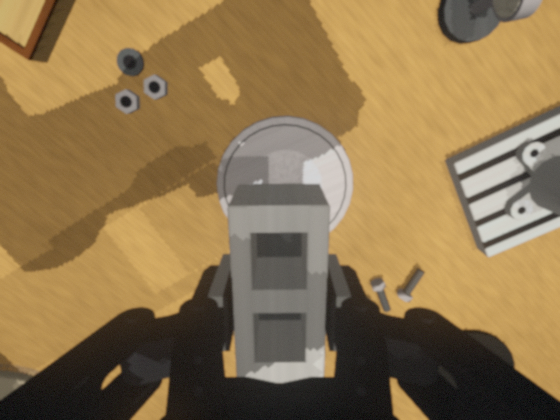

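The wrist view shows the bracket held squarely between the fingers, with its top around (280,290), and the rotary table empty. Next it goes to the mat.

Call:
apply_moves:
  series:
    - [-31, 29, 0, 0, 0, 0, 0]
    - [-31, 29, 0, 0, 0, 0, 0]
    - [-31, 29, 0, 0, 0, 0, 0]
    - [-31, 29, 0, 0, 0, 0, 0]
    - [-31, 29, 0, 0, 0, 0, 0]
    - [-31, 29, 0, 0, 0, 0, 0]
    - [-32, 28, 0, 0, 0, 0, 0]
    - [0, 0, 0, 0, 0, 0, 0]
    - [0, 0, 0, 0, 0, 0, 0]

```text
time_s: 6.98
position: [0.4406, -0.2866, 0.1741]
tool_rot: [[0.707, 0.707, -0.002], [0.707, -0.707, 0.002], [0.0, -0.003, -1.0]]
ft_force: [0.5, 1.1, -0.7]
grip_width: 0.0352
gripper_force: 50.5
```

```bash
python3 - <<'E'
from h import *
togo([441.9,-288,12.5])
g=cam('wrist')
m=(g['frame'].astype(int).sum(2)<110).astype(np.uint8);m=cv2.morphologyEx(m,cv2.MORPH_OPEN,np.ones((5,5)))
v,u=np.nonzero(m);q=onplane(g,u,v,.006);k=np.hypot(q[:,0]-.442,q[:,1]+.288)<.075
print(cv2.minEnclosingCircle((q[k][:,:2]*1000).astype(np.float32)),k.sum())
E
```

```text
t 6.97 p [ 440.6 -286.6  174.1] yaw_y -45.0 tilt [-0.0019  0.0023 -1.    ] j6 -0.9 w 35.2 F [ 0.5  1.1 -0.7]
tool shift [-1.000e-01  2.400e+00  1.616e+02]
((0.0, 0.0), 0.0) 0
```

Call:
apply_moves:
  series:
    - [0, 1.5, 40, 0, 0, 0, 0]
    - [0, 0, 40, 0, 0, 0, 0]
    - [0, 0, 40, 0, 0, 0, 0]
    - [0, 0, 25, 0, 0, 0, 0]
    - [0, 0, 8, 0, 0, 0, 0]
    - [0, 0, 4, 0, 0, 0, 0]
    - [0, 0, 3, 0, 0, 0, 0]
    - [0, 0, 0, 0, 0, 0, 0]
    - [0, 0, 0, 0, 0, 0, 0]

```text
time_s: 8.15
position: [0.4423, -0.2888, 0.0158]
tool_rot: [[0.707, 0.707, 0.001], [0.707, -0.707, -0.001], [0.0, 0.001, -1.0]]
ft_force: [-0.4, 0.3, -2.1]
grip_width: 0.0354
gripper_force: 50.5
```

Call:
apply_moves:
  series:
    - [0, 0, 1.5, 0, 0, 0, 0]
    - [0, 0, 1, 0, 0, 0, 0]
    - [0, 0, 1, 0, 0, 0, 0]
    - [0, 0, 0, 0, 0, 0, 0]
    - [0, 0, 0, 0, 0, 0, 0]

```text
time_s: 8.78
position: [0.4421, -0.2886, 0.0121]
tool_rot: [[0.707, 0.707, 0.0], [0.707, -0.707, -0.0], [-0.0, 0.0, -1.0]]
ft_force: [-1.8, 1.0, 4.0]
grip_width: 0.0354
gripper_force: 51.2
```

Call:
apply_moves:
  series:
    - [0, 0, 0, 0, 0, 0, 0.7]
    - [0, 0, 0, 0, 0, 0, 0.7]
    - [0, 0, 0, 0, 0, 0, 0.7]
    - [0, 0, -10, 0, 0, 0, 0.7]
    - [0, 0, -30, 0, 0, 0, 0.7]
    - [0, 0, -50, 0, 0, 0, 0.7]
    - [0, 0, -50, 0, 0, 0, 0.7]
    - [0, 0, -50, 0, 0, 0, 0.7]
    - [0, 0, -28, 0, 0, 0, 0.7]
    - [0, 0, 0, 0, 0, 0, 0.7]

```text
time_s: 10.02
position: [0.4425, -0.2889, 0.2323]
tool_rot: [[0.707, 0.707, 0.004], [0.707, -0.707, -0.004], [-0.0, 0.005, -1.0]]
ft_force: [-0.3, -0.5, -0.4]
grip_width: 0.0596
gripper_force: 0.0
```

```bash
python3 - <<'E'
from h import *
togo([436,286,230])
g=cam('wrist')
band(g,(.442,-.288),.06,.029,.046)
E
```

```text
t 10.03 p [ 442.5 -288.9  232.3] yaw_y -45.0 tilt [ 0.0035 -0.0036 -1.    ] j6 -1.0 w 59.6 F [-0.3 -0.5 -0.4]
tool shift [ 4.018e+02 -4.113e+02  2.000e-01]
2027 rect [ 442.  -287.9] [76.5 35.7] 45.8 circ [ 442.3 -287.9] 41.4 z [0.0347 0.037  0.0383]
```

Call:
apply_moves:
  series:
    - [33.5, -34, 0, 0, 0, 0, 0.7]
    - [33.5, -34, 0, 0, 0, 0, 0.7]
    - [33.5, -34, 0, 0, 0, 0, 0.7]
    - [33.5, -34, 0, 0, 0, 0, 0.7]
    - [33.5, -34, 0, 0, 0, 0, 0.7]
    - [33.5, -34, 0, 0, 0, 0, 0.7]
    - [33.5, -34, 0, 0, 0, 0, 0.7]
    - [33.5, -34, 0, 0, 0, 0, 0.7]
    - [33.5, -34, 0, 0, 0, 0, 0.7]
    - [33.5, -34, 0, 0, 0, 0, 0.7]
    - [33.5, -34, 0, 0, 0, 0, 0.7]
    - [33.5, -34, 0, 0, 0, 0, 0.7]

```text
time_s: 11.58
position: [0.4374, 0.2855, 0.2284]
tool_rot: [[0.707, 0.707, -0.003], [0.707, -0.707, -0.001], [-0.003, -0.001, -1.0]]
ft_force: [1.7, -0.2, 0.7]
grip_width: 0.0597
gripper_force: 0.0
```

Call:
apply_moves:
  series:
    - [0, 0, 0, 0, 0, 0, 0.7]
    - [0, 0, 0, 0, 0, 0, 0.7]

```text
time_s: 11.82
position: [0.4377, 0.2837, 0.2288]
tool_rot: [[0.707, 0.707, -0.002], [0.707, -0.707, -0.001], [-0.002, -0.001, -1.0]]
ft_force: [0.2, 0.4, -0.2]
grip_width: 0.0598
gripper_force: 0.0
```

```bash
python3 - <<'E'
from h import *
st()
g=cam('wrist');save(g,'w3.png')
for c,r,lo,hi in [((.442,.287),.1,.013,.13),((.436,.286),.03,.065,.13),((.436,.286),.04,.027,.032),((.436,.286),.04,.056,.064)]: band(g,c,r,lo,hi)
E
```

```text
t 11.82 p [437.7 283.7 228.8] yaw_y -45.0 tilt [-0.002 -0.001 -1.   ] j6 64.9 w 59.8 F [ 0.2  0.4 -0.2]
15763 rect [442.9 288.2] [136.4 116.4] 10.6 circ [442.8 288.8] 88.8 z [0.0182 0.0199 0.0597]
685 rect [438.1 290.8] [18.9 19.3] 35.3 circ [437.9 290.8] 10.0 z [0.0723 0.1032 0.1157]
1253 rect [438.1 290.4] [64.2 64.1] 43.7 circ [437.8 290.7] 32.7 z [0.0271 0.0276 0.0286]
418 rect [440.  292.7] [25.4 30.1] 43.0 circ [437.9 290.7] 15.7 z [0.0579 0.059  0.0608]
```

View pics/w3.png

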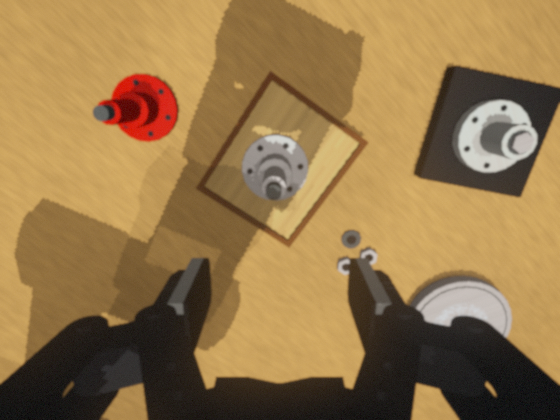

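The wrist view shows the axle at about (272,170) standing in the tray, with the red look-alike well clear at (140,105). I'll grip the spindle.

Call:
apply_moves:
  series:
    - [5, -4.2, 0, 0, 0, 0, 0.7]
    - [0, 0, 30, 0, 0, 0, 0.7]
    - [0, 0, 40, 0, 0, 0, 0.7]
    - [0, 0, 40, 0, 0, 0, 0.7]
    - [0, 0, 30, 0, 0, 0, 0.7]
    - [0, 0, 15, 0, 0, 0, 0.7]
    - [0, 0, 8, 0, 0, 0, 0.7]
    - [0, 0, 0, 0, 0, 0, 0.7]
    - [0, 0, 0, 0, 0, 0, 0]
    - [0, 0, 0, 0, 0, 0, 0]
    - [0, 0, 0, 0, 0, 0, 0]
    - [0, 0, 0, 0, 0, 0, 0]

```text
time_s: 13.38
position: [0.4389, 0.2908, 0.0674]
tool_rot: [[0.707, 0.707, 0.001], [0.707, -0.707, 0.0], [0.001, 0.0, -1.0]]
ft_force: [-1.7, 1.0, 6.3]
grip_width: 0.0186
gripper_force: 48.7
```

Call:
apply_moves:
  series:
    - [0, 0, 0, 0, 0, 0, 0]
    - [0, 0, 0, 0, 0, 0, 0]
    - [0, 0, -8, 0, 0, 0, 0]
    - [0, 0, -20, 0, 0, 0, 0]
    - [0, 0, -35, 0, 0, 0, 0]
    - [0, 0, -35, 0, 0, 0, 0]
    - [0, 0, -20, 0, 0, 0, 0]
    - [0, 0, 0, 0, 0, 0, 0]
    - [0, 0, 0, 0, 0, 0, 0]

```text
time_s: 14.5
position: [0.4382, 0.2904, 0.1837]
tool_rot: [[0.707, 0.707, -0.002], [0.707, -0.707, -0.001], [-0.002, -0.001, -1.0]]
ft_force: [0.8, 0.2, -3.1]
grip_width: 0.0191
gripper_force: 49.2
```

```bash
python3 - <<'E'
from h import *
togo([455.7,4,182])
g=cam('wrist');save(g,'w4.png');p=telemetry.observe()['position']
band(g,p[:2],.03,p[2]+.02,p[2]+.06)
band(g,p[:2],.05,p[2]-.06,p[2]-.03)
band(g,(.443,.288),.08,.013,.04)
E
```

```text
t 14.5 p [438.2 290.4 183.7] yaw_y -45.0 tilt [-1.9e-03 -8.0e-04 -1.0e+00] j6 65.6 w 19.1 F [ 0.8  0.2 -3.1]
tool shift [-190.   215.     1.9]
10716 rect [438.6 290.9] [26.4 60. ] 44.9 circ [438.2 290.4] 30.0 z [0.2071 0.2271 0.2389]
5818 rect [443.1 296. ] [48.7 65.4] 44.9 circ [437.1 290.2] 32.9 z [0.142  0.1434 0.1451]
12886 rect [443.1 288.4] [135.9 116.2] 10.6 circ [443. 288.] 80.0 z [0.0181 0.0194 0.0236]
```

View pics/w4.png

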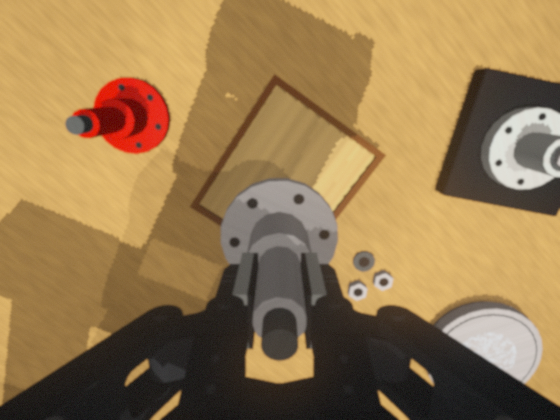

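The wrist view shows the axle held upright (flange at (280,230)) and the tray empty. I'll carry it to the rotary table.

Call:
apply_moves:
  series:
    - [-27, 30.7, 0, 0, 0, 0, 0]
    - [-27, 30.7, 0, 0, 0, 0, 0]
    - [-27, 30.7, 0, 0, 0, 0, 0]
    - [-27, 30.7, 0, 0, 0, 0, 0]
    - [-27, 30.7, 0, 0, 0, 0, 0]
    - [-27, 30.7, 0, 0, 0, 0, 0]
    - [-27, 30.7, 0, 0, 0, 0, 0]
    - [0, 0, 0, 0, 0, 0, 0]
    - [0, 0, 0, 0, 0, 0, 0]
    - [0, 0, 0, 0, 0, 0, 0]

```text
time_s: 15.8
position: [0.4567, 0.0059, 0.1845]
tool_rot: [[0.706, 0.708, -0.001], [0.708, -0.706, 0.0], [-0.0, -0.001, -1.0]]
ft_force: [0.3, 0.1, -3.4]
grip_width: 0.0186
gripper_force: 49.5
```

```bash
python3 - <<'E'
from h import *
togo([456.3,4.4,67])
g=cam('wrist');p=telemetry.observe()['position']
band(g,p[:2],.05,p[2]-.06,p[2]-.03)
band(g,(.456,.004),.08,.013,.04)
E
```

```text
t 15.8 p [456.7   5.9 184.5] yaw_y -45.0 tilt [-7.e-04  4.e-04 -1.e+00] j6 30.8 w 18.6 F [ 0.3  0.1 -3.4]
tool shift [ -1.3   0.9 117.5]
5833 rect [461.5  11.6] [48.7 65.5] 45.6 circ [455.7   5.8] 32.9 z [0.1428 0.1442 0.146 ]
8217 rect [466.8  15. ] [ 89.9 119.6] 43.4 circ [455.9   4.8] 60.0 z [0.0182 0.0195 0.0207]
```

Call:
apply_moves:
  series:
    - [-0.7, 0.9, 30, 0, 0, 0, 0]
    - [0, 0, 35, 0, 0, 0, 0]
    - [0, 0, 30, 0, 0, 0, 0]
    - [0, 0, 12, 0, 0, 0, 0]
    - [0, 0, 5, 0, 0, 0, 0]
    - [0, 0, 2, 0, 0, 0, 0]
    - [0, 0, 1.5, 0, 0, 0, 0]
    - [0, 0, 1, 0, 0, 0, 0]
    - [0, 0, 0, 0, 0, 0, 0]
    - [0, 0, 0, 0, 0, 0, 0]

```text
time_s: 17.1
position: [0.4571, 0.0039, 0.0684]
tool_rot: [[0.707, 0.707, 0.0], [0.707, -0.707, -0.0], [0.0, 0.0, -1.0]]
ft_force: [0.7, -0.6, -3.6]
grip_width: 0.0186
gripper_force: 49.5
```

Call:
apply_moves:
  series:
    - [0, 0, 1, 0, 0, 0, 0]
    - [0, 0, 1, 0, 0, 0, 0]
    - [0, 0, 0, 0, 0, 0, 0]
    - [0, 0, 0, 0, 0, 0, 0]

```text
time_s: 17.6
position: [0.4571, 0.0039, 0.0674]
tool_rot: [[0.707, 0.707, 0.001], [0.707, -0.707, -0.0], [0.0, 0.001, -1.0]]
ft_force: [-3.9, 1.6, 12.4]
grip_width: 0.0188
gripper_force: 51.5
```

Call:
apply_moves:
  series:
    - [0, 0, -0.5, 0, 0, 0, 0]
    - [0, 0, 0, 0, 0, 0, 0.65]
    - [0, 0, 0, 0, 0, 0, 0.65]
    - [0, 0, 0, 0, 0, 0, 0.65]
    - [0, 0, -15, 0, 0, 0, 0.65]
    - [0, 0, -35, 0, 0, 0, 0.65]
    - [0, 0, -45, 0, 0, 0, 0.65]
    - [0, 0, -45, 0, 0, 0, 0.65]
    - [0, 0, -20, 0, 0, 0, 0.65]
    - [0, 0, 0, 0, 0, 0, 0.65]

```text
time_s: 18.85
position: [0.4575, 0.0038, 0.2277]
tool_rot: [[0.707, 0.707, 0.003], [0.707, -0.707, -0.001], [0.001, 0.002, -1.0]]
ft_force: [-0.5, -0.2, -0.7]
grip_width: 0.0555
gripper_force: 0.0
```

```bash
python3 - <<'E'
from h import *
togo([442.4,-288.4,228])
g=cam('wrist')
for c,r,lo,hi in [((.456,.004),.08,.013,.13),((.456,.004),.05,.026,.033),((.456,.004),.03,.07,.13)]: band(g,c,r,lo,hi)
E
```

```text
t 18.85 p [457.5   3.8 227.7] yaw_y -45.0 tilt [ 2.7e-03 -7.0e-04 -1.0e+00] j6 30.6 w 55.5 F [-0.5 -0.2 -0.7]
tool shift [-2.172e+02  1.961e+02 -1.000e-01]
10703 rect [456.1   4.8] [118.9 118.7] 49.6 circ [455.7   4.9] 60.0 z [0.0183 0.0199 0.0921]
1969 rect [456.3   3.9] [63.7 64.6] 44.0 circ [456.    3.6] 32.8 z [0.0262 0.0272 0.0285]
667 rect [456.5   4.1] [18.5 19.8] 44.0 circ [456.    3.7] 10.0 z [0.0761 0.1032 0.1158]
```

Call:
apply_moves:
  series:
    - [-31, 28, 0, 0, 0, 0, 0.7]
    - [-31, 28, 0, 0, 0, 0, 0.7]
    - [-31, 28, 0, 0, 0, 0, 0.7]
    - [-31, 28, 0, 0, 0, 0, 0.7]
    - [-31, 28, 0, 0, 0, 0, 0.7]
    - [-31, 28, 0, 0, 0, 0, 0.7]
    - [-31, 28, 0, 0, 0, 0, 0.7]
    - [0, 0, 0, 0, 0, 0, 0.7]
    - [0, 0, 0, 0, 0, 0, 0.7]
    - [0, 0, 0, 0, 0, 0, 0.7]

```text
time_s: 20.15
position: [0.4421, -0.287, 0.2265]
tool_rot: [[0.707, 0.708, -0.001], [0.708, -0.707, 0.001], [0.0, -0.001, -1.0]]
ft_force: [0.7, 0.6, -0.4]
grip_width: 0.0599
gripper_force: 0.0
```

```bash
python3 - <<'E'
from h import *
togo([442.4,-288.5,12.5])
E
```

```text
t 20.15 p [ 442.1 -287.   226.5] yaw_y -45.0 tilt [-5.e-04  7.e-04 -1.e+00] j6 -0.9 w 59.9 F [ 0.7  0.6 -0.4]
tool shift [ -0.9   1.4 214. ]
```

Call:
apply_moves:
  series:
    - [-0.9, 1.4, 50, 0, 0, 0, 0.7]
    - [0, 0, 50, 0, 0, 0, 0.7]
    - [0, 0, 50, 0, 0, 0, 0.7]
    - [0, 0, 40, 0, 0, 0, 0.7]
    - [0, 0, 15, 0, 0, 0, 0.7]
    - [0, 0, 8, 0, 0, 0, 0.7]
    - [0, 0, 0, 0, 0, 0, 0.7]
    - [0, 0, 0, 0, 0, 0, 0.7]
    - [0, 0, 0, 0, 0, 0, 0]
    - [0, 0, 0, 0, 0, 0, 0]
    - [0, 0, 0, 0, 0, 0, 0]
    - [0, 0, 0, 0, 0, 0, 0]

```text
time_s: 21.65
position: [0.4427, -0.29, 0.0147]
tool_rot: [[0.707, 0.707, 0.001], [0.707, -0.707, -0.001], [-0.0, 0.001, -1.0]]
ft_force: [0.4, -0.0, 6.7]
grip_width: 0.035
gripper_force: 51.2
```

Call:
apply_moves:
  series:
    - [0, 0, 0, 0, 0, 0, 0]
    - [0, 0, 0, 0, 0, 0, 0]
    - [0, 0, -10, 0, 0, 0, 0]
    - [0, 0, -30, 0, 0, 0, 0]
    - [0, 0, -50, 0, 0, 0, 0]
    - [0, 0, -50, 0, 0, 0, 0]
    - [0, 0, -40, 0, 0, 0, 0]
    - [0, 0, -20, 0, 0, 0, 0]
    - [0, 0, 0, 0, 0, 0, 0]

```text
time_s: 22.78
position: [0.4426, -0.2899, 0.2153]
tool_rot: [[0.707, 0.707, 0.002], [0.707, -0.707, -0.002], [-0.0, 0.003, -1.0]]
ft_force: [0.5, -0.9, -2.3]
grip_width: 0.0355
gripper_force: 50.5
```

```bash
python3 - <<'E'
from h import *
togo([443.3,288,210])
g=cam('wrist');P=cloud(g);p=telemetry.observe()['position']
# held bracket: front edge along tool x from colour/depth at its top height
s=telemetry.observe();R=np.array(s['tool_rot']);L=(P-np.array(p))@R*1000
m=(g['z_map']>0)&(np.abs(L[...,1])<14)&(L[...,2]<-22)&(L[...,2]>-32)
print('top pts',m.sum(),'tool x range',np.percentile(L[m][:,0],[0.5,99.5]),'z',np.median(L[m][:,2]))
E
```

```text
t 22.77 p [ 442.6 -289.9  215.3] yaw_y -45.0 tilt [ 0.0021 -0.0022 -1.    ] j6 -1.0 w 35.5 F [ 0.5 -0.9 -2.3]
tool shift [ 409.  -408.3    4. ]
top pts 7683 tool x range [-36.68109039  39.12143263] z -23.766624527196694
```

Call:
apply_moves:
  series:
    - [34, -34, 0, 0, 0, 0, 0]
    - [34, -34, 0, 0, 0, 0, 0]
    - [34, -34, 0, 0, 0, 0, 0]
    - [34, -34, 0, 0, 0, 0, 0]
    - [34, -34, 0, 0, 0, 0, 0]
    - [34, -34, 0, 0, 0, 0, 0]
    - [34, -34, 0, 0, 0, 0, 0]
    - [34, -34, 0, 0, 0, 0, 0]
    - [34, -34, 0, 0, 0, 0, 0]
    - [34, -34, 0, 0, 0, 0, 0]
    - [34, -34, 0, 0, 0, 0, 0]
    - [34, -34, 0, 0, 0, 0, 0]

```text
time_s: 24.32
position: [0.4419, 0.2886, 0.2123]
tool_rot: [[0.707, 0.707, -0.003], [0.707, -0.707, -0.001], [-0.003, -0.001, -1.0]]
ft_force: [0.7, -0.8, -2.6]
grip_width: 0.0348
gripper_force: 50.5
```

Call:
apply_moves:
  series:
    - [0, 0, 0, 0, 0, 8.6, 0]
    - [0, 0, 0, 0, 0, 8.6, 0]
    - [0, 0, 0, 0, 0, 8.6, 0]
    - [0, 0, 0, 0, 0, 8.6, 0]
    - [0, 0, 0, 0, 0, 0, 0]
    - [0, 0, 0, 0, 0, 0, 0]
    - [0, 0, 0, 0, 0, 0, 0]

```text
time_s: 25.2
position: [0.4426, 0.2872, 0.2135]
tool_rot: [[0.983, 0.185, -0.001], [0.185, -0.983, -0.0], [-0.001, 0.0, -1.0]]
ft_force: [-0.2, -0.1, -1.3]
grip_width: 0.0354
gripper_force: 50.7
```

```bash
python3 - <<'E'
from h import *
togo([442.6,287.9,28.5])
g=cam('wrist')
band(g,(.443,.288),.1,.016,.04)
E
```

```text
t 25.2 p [442.6 287.2 213.5] yaw_y -79.3 tilt [-5.e-04 -2.e-04 -1.e+00] j6 99.4 w 35.4 F [-0.2 -0.1 -1.3]
tool shift [  0.3  -0.7 185. ]
11109 rect [442.5 288.5] [136.4 116.2] 10.6 circ [442.5 288.3] 89.0 z [0.0181 0.0195 0.0238]
```

Call:
apply_moves:
  series:
    - [0.3, -0.6, 40, 0, 0, 0, 0]
    - [0, 0, 50, 0, 0, 0, 0]
    - [0, 0, 50, 0, 0, 0, 0]
    - [0, 0, 25, 0, 0, 0, 0]
    - [0, 0, 10, 0, 0, 0, 0]
    - [0, 0, 5, 0, 0, 0, 0]
    - [0, 0, 2, 0, 0, 0, 0]
    - [0, 0, 1, 0, 0, 0, 0]
    - [0, 0, 1, 0, 0, 0, 0]
    - [0, 0, 0, 0, 0, 0, 0]
    - [0, 0, 0, 0, 0, 0, 0]

```text
time_s: 26.62
position: [0.4429, 0.2879, 0.0299]
tool_rot: [[0.983, 0.184, 0.0], [0.184, -0.983, 0.0], [0.0, -0.0, -1.0]]
ft_force: [-1.0, 0.9, -1.1]
grip_width: 0.035
gripper_force: 50.6
```

Call:
apply_moves:
  series:
    - [0, 0, 1, 0, 0, 0, 0]
    - [0, 0, 0.7, 0, 0, 0, 0]
    - [0, 0, 0, 0, 0, 0, 0]
    - [0, 0, 0, 0, 0, 0, 0]

```text
time_s: 27.12
position: [0.4429, 0.2879, 0.0287]
tool_rot: [[0.983, 0.184, 0.0], [0.184, -0.983, 0.0], [0.0, 0.0, -1.0]]
ft_force: [-1.8, 0.0, 5.6]
grip_width: 0.035
gripper_force: 51.5
```

Call:
apply_moves:
  series:
    - [0, 0, -0.5, 0, 0, 0, 0]
    - [0, 0, 0, 0, 0, 0, 0.6]
    - [0, 0, 0, 0, 0, 0, 0.6]
    - [0, 0, 0, 0, 0, 0, 0.6]
    - [0, 0, -10, 0, 0, 0, 0.6]
    - [0, 0, -35, 0, 0, 0, 0.6]
    - [0, 0, -50, 0, 0, 0, 0.6]
    - [0, 0, -50, 0, 0, 0, 0.6]
    - [0, 0, -45, 0, 0, 0, 0.6]
    - [0, 0, -10, 0, 0, 0, 0.6]
    - [0, 0, 0, 0, 0, 0, 0.6]
    - [0, 0, 0, 0, 0, 0, 0.6]

```text
time_s: 28.62
position: [0.4423, 0.2877, 0.2273]
tool_rot: [[0.983, 0.183, -0.003], [0.183, -0.983, -0.001], [-0.003, 0.0, -1.0]]
ft_force: [0.5, -0.4, -0.2]
grip_width: 0.0514
gripper_force: 0.0
```

```bash
python3 - <<'E'
from h import *
togo([606.5,163.5,228])
g=cam('wrist')
band(g,(.443,.288),.1,.016,.06);band(g,(.443,.288),.06,.045,.06)
E
```

```text
t 28.62 p [442.3 287.7 227.3] yaw_y -79.4 tilt [-2.5e-03 -9.0e-04 -1.0e+00] j6 99.6 w 51.4 F [ 0.5 -0.4 -0.2]
tool shift [138.6 152.2  -1. ]
15705 rect [442.5 288.5] [136.4 116.4] 10.6 circ [442.9 288.5] 89.1 z [0.0182 0.02   0.0514]
2197 rect [443.8 288.3] [75.7 36.1] 10.8 circ [443.8 288.2] 41.3 z [0.0494 0.0511 0.0523]
```

The bracket is centred in the tray to about 1 mm and aligned with it. Next is the cap.

Call:
apply_moves:
  series:
    - [27.7, 30.4, 0, 0, 0, 0, 0.7]
    - [27.7, 30.4, 0, 0, 0, 0, 0.7]
    - [27.7, 30.4, 0, 0, 0, 0, 0.7]
    - [27.7, 30.4, 0, 0, 0, 0, 0.7]
    - [27.7, 30.4, 0, 0, 0, 0, 0.7]
    - [0, 0, 0, 0, 0, 0, 0.7]
    - [0, 0, 0, 0, 0, 0, 0.7]
    - [0, 0, 0, 0, 0, 0, 0.7]

```text
time_s: 29.68
position: [0.6062, 0.1647, 0.2286]
tool_rot: [[0.983, 0.185, -0.001], [0.185, -0.983, 0.0], [-0.001, -0.0, -1.0]]
ft_force: [-0.4, -0.2, -0.0]
grip_width: 0.0599
gripper_force: 0.0
```

```bash
python3 - <<'E'
from h import *
st()
g=cam('wrist');save(g,'w5.png')
for c,r,lo,hi in [((.608,.162),.085,.016,.08),((.606,.164),.06,.031,.038),((.606,.164),.025,.065,.08),((.618,-.153),.09,.016,.1),((.62,-.155),.04,.077,.09)]: band(g,c,r,lo,hi)
E
```

```text
t 29.68 p [606.2 164.7 228.6] yaw_y -79.4 tilt [-5.e-04  1.e-04 -1.e+00] j6 83.8 w 59.9 F [-0.4 -0.2 -0. ]
11580 rect [609.  163.9] [110.2 110.2] 34.1 circ [608.8 164.1] 76.5 z [0.018  0.0196 0.0692]
2619 rect [606.6 166. ] [66.8 66.9] 49.1 circ [606.4 166.1] 33.8 z [0.0319 0.0332 0.0344]
876 rect [606.8 166. ] [29.  28.7] 55.8 circ [606.6 166.1] 14.8 z [0.0679 0.0698 0.0749]
3338 rect [ 592.4 -109.2] [125.2  62.5] 23.3 circ [ 604.4 -137. ] 62.6 z [0.0173 0.0188 0.0276]
none 0
```

View pics/w5.png

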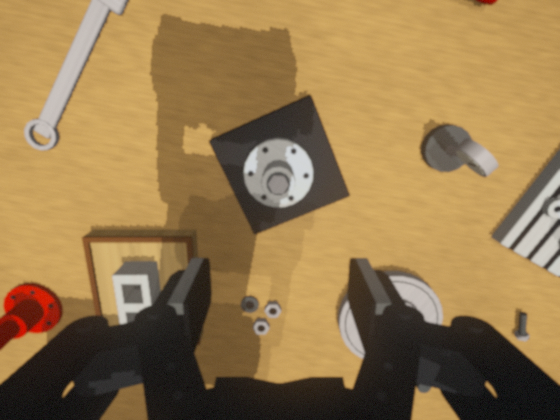

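The wrist view shows the cap at (278,175) on the granite, with the gauge clear at (455,150). I'll grip the boss.

Call:
apply_moves:
  series:
    - [0.6, -0.5, 45, 0, 0, 0, 0.7]
    - [0, 0, 50, 0, 0, 0, 0.7]
    - [0, 0, 50, 0, 0, 0, 0.7]
    - [0, 0, 25, 0, 0, 0, 0.7]
    - [0, 0, 11, 0, 0, 0, 0.7]
    - [0, 0, 5, 0, 0, 0, 0.7]
    - [0, 0, 0, 0, 0, 0, 0.7]
    - [0, 0, 0, 0, 0, 0, 0.7]
    - [0, 0, 0, 0, 0, 0, 0]
    - [0, 0, 0, 0, 0, 0, 0]
    - [0, 0, 0, 0, 0, 0, 0]
    - [0, 0, 0, 0, 0, 0, 0]

```text
time_s: 31.22
position: [0.6077, 0.1646, 0.0433]
tool_rot: [[0.983, 0.183, 0.001], [0.183, -0.983, 0.0], [0.001, 0.0, -1.0]]
ft_force: [-0.4, 0.2, 5.3]
grip_width: 0.0291
gripper_force: 49.7
```

Call:
apply_moves:
  series:
    - [0, 0, 0, 0, 0, 0, 0]
    - [0, 0, 0, 0, 0, 0, 0]
    - [0, 0, -10, 0, 0, 0, 0]
    - [0, 0, -30, 0, 0, 0, 0]
    - [0, 0, -50, 0, 0, 0, 0]
    - [0, 0, -50, 0, 0, 0, 0]
    - [0, 0, -30, 0, 0, 0, 0]
    - [0, 0, 0, 0, 0, 0, 0]
    - [0, 0, 0, 0, 0, 0, 0]

```text
time_s: 32.35
position: [0.6067, 0.1644, 0.2109]
tool_rot: [[0.983, 0.183, -0.003], [0.183, -0.983, -0.0], [-0.003, -0.0, -1.0]]
ft_force: [0.0, 0.1, -3.1]
grip_width: 0.0284
gripper_force: 49.5
```

```bash
python3 - <<'E'
from h import *
togo([442,-288.3,212])
g=cam('wrist');p=telemetry.observe()['position']
band(g,p[:2],.05,p[2]-.015,p[2]+.001)
band(g,(.608,.162),.085,.016,.028)
E
```

```text
t 32.35 p [606.7 164.4 210.9] yaw_y -79.4 tilt [-3.e-03 -3.e-04 -1.e+00] j6 83.8 w 28.4 F [ 0.   0.1 -3.1]
tool shift [-245.   414.8   -0.5]
7043 rect [620.3 167. ] [39.1 67.5] 11.0 circ [606.4 164.3] 33.7 z [0.1993 0.2006 0.2049]
9529 rect [609.2 164.1] [109.7 110.1] 34.1 circ [609.3 164.3] 76.2 z [0.0179 0.0191 0.0204]
```

Call:
apply_moves:
  series:
    - [-20.4, 34.6, 0, 0, 0, 0, 0]
    - [-20.4, 34.6, 0, 0, 0, 0, 0]
    - [-20.4, 34.6, 0, 0, 0, 0, 0]
    - [-20.4, 34.6, 0, 0, 0, 0, 0]
    - [-20.4, 34.6, 0, 0, 0, 0, 0]
    - [-20.4, 34.6, 0, 0, 0, 0, 0]
    - [-20.4, 34.6, 0, 0, 0, 0, 0]
    - [-20.4, 34.6, 0, 0, 0, 0, 0]
    - [-20.4, 34.6, 0, 0, 0, 0, 0]
    - [-20.4, 34.6, 0, 0, 0, 0, 0]
    - [-20.4, 34.6, 0, 0, 0, 0, 0]
    - [-20.4, 34.6, 0, 0, 0, 0, 0]

```text
time_s: 33.9
position: [0.442, -0.2894, 0.2112]
tool_rot: [[0.983, 0.183, -0.002], [0.183, -0.983, 0.002], [-0.002, -0.002, -1.0]]
ft_force: [0.4, -0.5, -2.0]
grip_width: 0.0284
gripper_force: 49.7
```

Call:
apply_moves:
  series:
    - [0, 0, 0, 0, 0, 0, 0]
    - [0, 0, 0, 0, 0, 0, 0]
    - [0, 0, 50, 0, 0, 0, 0]
    - [0, 0, 50, 0, 0, 0, 0]
    - [0, 0, 50, 0, 0, 0, 0]
    - [0, 0, 20, 0, 0, 0, 0]
    - [0, 0, 5, 0, 0, 0, 0]
    - [0, 0, 3, 0, 0, 0, 0]
    - [0, 0, 0, 0, 0, 0, 0]
    - [0, 0, 0, 0, 0, 0, 0]

```text
time_s: 35.15
position: [0.4432, -0.2888, 0.0354]
tool_rot: [[0.983, 0.184, 0.001], [0.184, -0.983, -0.001], [0.001, 0.001, -1.0]]
ft_force: [-1.0, 0.1, -2.4]
grip_width: 0.0285
gripper_force: 49.8
```

Contact is expected near z = 29 mm.

Call:
apply_moves:
  series:
    - [0, 0, 2.5, 0, 0, 0, 0]
    - [0, 0, 1.5, 0, 0, 0, 0]
    - [0, 0, 1, 0, 0, 0, 0]
    - [0, 0, 0.7, 0, 0, 0, 0]
    - [0, 0, 0, 0, 0, 0, 0]
    - [0, 0, 0, 0, 0, 0, 0]

```text
time_s: 35.9
position: [0.4429, -0.2886, 0.0293]
tool_rot: [[0.983, 0.184, 0.0], [0.184, -0.983, -0.0], [0.0, 0.0, -1.0]]
ft_force: [-2.6, 1.7, 4.9]
grip_width: 0.0285
gripper_force: 50.5
```

Call:
apply_moves:
  series:
    - [0, 0, -0.5, 0, 0, 0, 0]
    - [0, 0, 0, 0, 0, 0, 0.65]
    - [0, 0, 0, 0, 0, 0, 0.65]
    - [0, 0, 0, 0, 0, 0, 0.65]
    - [0, 0, -10, 0, 0, 0, 0.65]
    - [0, 0, -35, 0, 0, 0, 0.65]
    - [0, 0, -50, 0, 0, 0, 0.65]
    - [0, 0, -50, 0, 0, 0, 0.65]
    - [0, 0, -45, 0, 0, 0, 0.65]
    - [0, 0, -10, 0, 0, 0, 0.65]
    - [0, 0, 0, 0, 0, 0, 0.65]
    - [0, 0, 0, 0, 0, 0, 0.65]

```text
time_s: 37.4
position: [0.4425, -0.2882, 0.2281]
tool_rot: [[0.983, 0.183, -0.002], [0.183, -0.983, 0.002], [-0.002, -0.002, -1.0]]
ft_force: [0.2, -0.1, 0.2]
grip_width: 0.0554
gripper_force: 0.0
```

```bash
python3 - <<'E'
from h import *
togo([620.5,-155.5,228])
g=cam('wrist')
band(g,(.442,-.288),.06,.014,.025);band(g,(.442,-.288),.03,.05,.07)
E
```

```text
t 37.4 p [ 442.5 -288.2  228.1] yaw_y -79.4 tilt [-0.0019  0.0019 -1.    ] j6 33.5 w 55.4 F [ 0.2 -0.1  0.2]
tool shift [199.3 -97.8   0. ]
2470 rect [ 442.7 -288.5] [66.4 66.1] 11.0 circ [ 442.2 -288.7] 33.8 z [0.0178 0.0192 0.0205]
817 rect [ 442.  -288.7] [29.9 28.4] 10.7 circ [ 442.  -288.7] 15.0 z [0.0539 0.0557 0.0609]
```

Call:
apply_moves:
  series:
    - [33, -16.4, 0, 0, 0, 0, 0.9]
    - [33, -16.4, 0, 0, 0, 0, 0.9]
    - [33, -16.4, 0, 0, 0, 0, 0.9]
    - [33, -16.4, 0, 0, 0, 0, 0.9]
    - [33, -16.4, 0, 0, 0, 0, 0.9]
    - [33, -16.4, 0, 0, 0, 0, 0.9]
    - [0, 0, 0, 0, 0, 0, 0.9]
    - [0, 0, 0, 0, 0, 0, 0.9]
    - [0, 0, 0, 0, 0, 0, 0.9]

```text
time_s: 38.58
position: [0.6189, -0.1562, 0.2293]
tool_rot: [[0.983, 0.182, -0.001], [0.182, -0.983, 0.0], [-0.001, -0.0, -1.0]]
ft_force: [-1.0, -0.4, 0.5]
grip_width: 0.0767
gripper_force: 0.0
```

```bash
python3 - <<'E'
from h import *
st()
g=cam('wrist');save(g,'w6.png')
for c,r,lo,hi in [((.618,-.153),.09,.014,.1),((.62,-.155),.045,.077,.09),((.62,-.155),.06,.0265,.034)]: band(g,c,r,lo,hi)
E
```

```text
t 38.58 p [ 618.9 -156.2  229.3] yaw_y -79.5 tilt [-6.e-04  1.e-04 -1.e+00] j6 54.7 w 76.7 F [-1.  -0.4  0.5]
12392 rect [ 618.6 -151.5] [100.1 130.4] 71.7 circ [ 619.3 -151.5] 80.9 z [0.0181 0.0197 0.0814]
2630 rect [ 622.3 -153.7] [49.4 48.4] 13.0 circ [ 622.2 -153.7] 25.0 z [0.0797 0.0809 0.082 ]
1043 rect [ 622.6 -153.5] [67.4 67.8] 43.7 circ [ 622.2 -153.9] 43.6 z [0.0278 0.0292 0.0306]
```

View pics/w6.png

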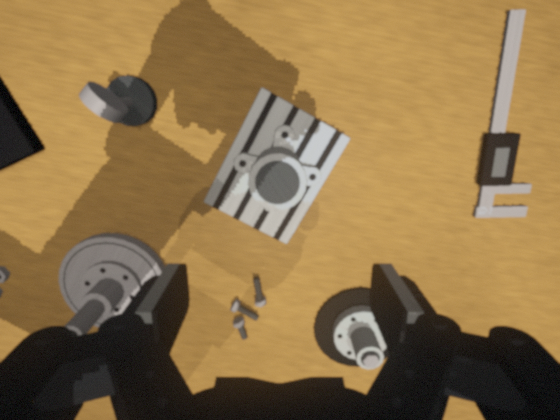

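The wrist view shows the hub at (278,178) on the slotted plate. The gauge at (125,100) is clear of the fingers.

Call:
apply_moves:
  series:
    - [3.6, -1, 45, 0, 0, 0, 0.9]
    - [0, 0, 50, 0, 0, 0, 0.9]
    - [0, 0, 45, 0, 0, 0, 0.9]
    - [0, 0, 25, 0, 0, 0, 0.9]
    - [0, 0, 15, 0, 0, 0, 0.9]
    - [0, 0, 7, 0, 0, 0, 0.9]
    - [0, 0, 0, 0, 0, 0, 0.9]
    - [0, 0, 0, 0, 0, 0, 0.9]
    - [0, 0, 0, 0, 0, 0, 0]
    - [0, 0, 0, 0, 0, 0, 0]
    - [0, 0, 0, 0, 0, 0, 0]
    - [0, 0, 0, 0, 0, 0, 0]

```text
time_s: 40.12
position: [0.6231, -0.1538, 0.0433]
tool_rot: [[0.983, 0.184, 0.001], [0.184, -0.983, -0.0], [0.001, 0.0, -1.0]]
ft_force: [-2.4, 0.5, 5.9]
grip_width: 0.0482
gripper_force: 50.5
```

Call:
apply_moves:
  series:
    - [0, 0, 0, 0, 0, 0, 0]
    - [0, 0, 0, 0, 0, 0, 0]
    - [0, 0, -10, 0, 0, 0, 0]
    - [0, 0, -30, 0, 0, 0, 0]
    - [0, 0, -50, 0, 0, 0, 0]
    - [0, 0, -50, 0, 0, 0, 0]
    - [0, 0, -30, 0, 0, 0, 0]
    - [0, 0, 0, 0, 0, 0, 0]
    - [0, 0, 0, 0, 0, 0, 0]

```text
time_s: 41.25
position: [0.6222, -0.1536, 0.2105]
tool_rot: [[0.983, 0.183, -0.003], [0.183, -0.983, 0.001], [-0.003, -0.002, -1.0]]
ft_force: [-0.5, 0.6, -2.6]
grip_width: 0.0482
gripper_force: 52.1
```

```bash
python3 - <<'E'
from h import *
togo([609.3,163.6,212])
g=cam('wrist');p=telemetry.observe()['position']
band(g,p[:2],.06,p[2]-.02,p[2]-.006);band(g,p[:2],.03,p[2]+.036,p[2]+.045)
band(g,(.618,-.153),.09,.014,.03)
E
```

```text
t 41.25 p [ 622.2 -153.6  210.5] yaw_y -79.4 tilt [-0.003   0.0013 -1.    ] j6 55.0 w 48.2 F [-0.5  0.6 -2.6]
tool shift [  45.5 -314.2   -1. ]
3927 rect [ 640.6 -150.7] [48.4 86.3] 9.1 circ [ 623.2 -153.7] 43.5 z [0.1928 0.1962 0.2011]
14905 rect [ 622.5 -155.3] [50.2 55.9] 20.5 circ [ 625.5 -153.1] 29.1 z [0.247  0.248  0.2495]
10038 rect [ 618.8 -151.6] [100.1 130. ] 71.8 circ [ 619.4 -151.5] 80.6 z [0.018  0.0192 0.0205]
```

Call:
apply_moves:
  series:
    - [5.6, -39.3, 0, 0, 0, 0, 0]
    - [5.6, -39.3, 0, 0, 0, 0, 0]
    - [5.6, -39.3, 0, 0, 0, 0, 0]
    - [5.6, -39.3, 0, 0, 0, 0, 0]
    - [5.6, -39.3, 0, 0, 0, 0, 0]
    - [5.6, -39.3, 0, 0, 0, 0, 0]
    - [5.6, -39.3, 0, 0, 0, 0, 0]
    - [5.6, -39.3, 0, 0, 0, 0, 0]
    - [0, 0, 0, 0, 0, 0, 0]
    - [0, 0, 0, 0, 0, 0, 0]
    - [0, 0, 0, 0, 0, 0, 0]

```text
time_s: 42.68
position: [0.6093, 0.1624, 0.2119]
tool_rot: [[0.983, 0.182, -0.001], [0.182, -0.983, -0.0], [-0.001, 0.0, -1.0]]
ft_force: [-0.4, -1.4, -3.3]
grip_width: 0.0483
gripper_force: 52.3
```

```bash
python3 - <<'E'
from h import *
togo([608.8,163.8,43])
g=cam('wrist');p=telemetry.observe()['position']
band(g,p[:2],.06,p[2]-.02,p[2]-.006)
band(g,(.608,.163),.09,.014,.03)
E
```

```text
t 42.67 p [609.3 162.4 211.9] yaw_y -79.5 tilt [-1.e-03 -2.e-04 -1.e+00] j6 83.7 w 48.3 F [-0.4 -1.4 -3.3]
tool shift [-1.000e-01 -1.500e+00  1.689e+02]
3918 rect [627.9 165.3] [48.2 86.7] 8.6 circ [609.  162.4] 43.6 z [0.1946 0.1976 0.2029]
9716 rect [609.2 163.9] [110.1 110. ] 34.1 circ [609.6 163.8] 76.3 z [0.0179 0.0192 0.0204]
```

Call:
apply_moves:
  series:
    - [0.2, -1.4, 45, 0, 0, 0, 0]
    - [0, 0, 50, 0, 0, 0, 0]
    - [0, 0, 45, 0, 0, 0, 0]
    - [0, 0, 18, 0, 0, 0, 0]
    - [0, 0, 5, 0, 0, 0, 0]
    - [0, 0, 2, 0, 0, 0, 0]
    - [0, 0, 1.5, 0, 0, 0, 0]
    - [0, 0, 1, 0, 0, 0, 0]
    - [0, 0, 0, 0, 0, 0, 0]
    - [0, 0, 0, 0, 0, 0, 0]

```text
time_s: 43.98
position: [0.6092, 0.1649, 0.0451]
tool_rot: [[0.983, 0.184, 0.0], [0.184, -0.983, 0.0], [0.0, 0.0, -1.0]]
ft_force: [-0.2, 0.4, -2.4]
grip_width: 0.048
gripper_force: 52.4
```

Call:
apply_moves:
  series:
    - [0, 0.7, 1, 0, 0, 0, 0]
    - [0, 0, 0.7, 0, 0, 0, 0]
    - [0, 0, 0.6, 0, 0, 0, 0]
    - [0, 0, 0, 0, 0, 0, 0]
    - [0, 0, 0, 0, 0, 0, 0]

```text
time_s: 44.6
position: [0.6094, 0.1641, 0.0433]
tool_rot: [[0.983, 0.184, 0.001], [0.184, -0.983, -0.0], [0.001, 0.0, -1.0]]
ft_force: [-3.7, -1.9, 6.4]
grip_width: 0.0478
gripper_force: 52.6
```

Call:
apply_moves:
  series:
    - [0, 0, -0.5, 0, 0, 0, 0]
    - [0, 0, 0, 0, 0, 0, 0.85]
    - [0, 0, 0, 0, 0, 0, 0.85]
    - [0, 0, 0, 0, 0, 0, 0.85]
    - [0, 0, -10, 0, 0, 0, 0.85]
    - [0, 0, -30, 0, 0, 0, 0.85]
    - [0, 0, -50, 0, 0, 0, 0.85]
    - [0, 0, -50, 0, 0, 0, 0.85]
    - [0, 0, -35, 0, 0, 0, 0.85]
    - [0, 0, -10, 0, 0, 0, 0.85]
    - [0, 0, 0, 0, 0, 0, 0.85]
    - [0, 0, 0, 0, 0, 0, 0.85]

```text
time_s: 46.1
position: [0.6088, 0.1641, 0.2264]
tool_rot: [[0.983, 0.183, -0.003], [0.183, -0.983, -0.0], [-0.003, -0.0, -1.0]]
ft_force: [0.3, 1.2, -0.1]
grip_width: 0.0727
gripper_force: 0.0
```

```bash
python3 - <<'E'
from h import *
togo([442.6,-288.8,228])
g=cam('wrist')
band(g,(.609,.163),.09,.014,.1);band(g,(.609,.163),.04,.077,.09);band(g,(.609,.163),.05,.0265,.034)
E
```

```text
t 46.1 p [608.8 164.1 226.4] yaw_y -79.4 tilt [-3.e-03 -2.e-04 -1.e+00] j6 83.8 w 72.7 F [ 0.3  1.2 -0.1]
tool shift [-246.5  414.7   -1. ]
11654 rect [608.9 163.9] [110.5 110.1] 34.0 circ [608.6 163.6] 76.7 z [0.018  0.0197 0.0815]
2658 rect [608.8 163.8] [49.2 48.9] 10.8 circ [608.8 164.3] 25.0 z [0.0796 0.0809 0.082 ]
1056 rect [608.8 163.8] [67.6 67.1] 44.9 circ [608.7 164.1] 43.6 z [0.028  0.0293 0.0307]
```

Call:
apply_moves:
  series:
    - [-20.5, 34.6, 0, 0, 0, 0, 0.7]
    - [-20.5, 34.6, 0, 0, 0, 0, 0.7]
    - [-20.5, 34.6, 0, 0, 0, 0, 0.7]
    - [-20.5, 34.6, 0, 0, 0, 0, 0.7]
    - [-20.5, 34.6, 0, 0, 0, 0, 0.7]
    - [-20.5, 34.6, 0, 0, 0, 0, 0.7]
    - [-20.5, 34.6, 0, 0, 0, 0, 0.7]
    - [-20.5, 34.6, 0, 0, 0, 0, 0.7]
    - [-20.5, 34.6, 0, 0, 0, 0, 0.7]
    - [-20.5, 34.6, 0, 0, 0, 0, 0.7]
    - [-20.5, 34.6, 0, 0, 0, 0, 0.7]
    - [-20.5, 34.6, 0, 0, 0, 0, 0.7]

```text
time_s: 47.65
position: [0.4429, -0.2902, 0.2272]
tool_rot: [[0.983, 0.183, -0.001], [0.183, -0.983, 0.001], [-0.001, -0.002, -1.0]]
ft_force: [0.4, -0.4, -0.5]
grip_width: 0.0599
gripper_force: 0.0
```

Call:
apply_moves:
  series:
    - [0, 0, 0, 0, 0, 0, 0.7]
    - [0, 0, 0, 0, 0, 0, 0.7]
    - [0, 0, 0, 0, 0, 0, 0.7]

```text
time_s: 48.02
position: [0.444, -0.2882, 0.2279]
tool_rot: [[0.983, 0.185, -0.0], [0.185, -0.983, 0.001], [-0.0, -0.001, -1.0]]
ft_force: [-0.6, 0.3, -0.0]
grip_width: 0.0598
gripper_force: 0.0
```

```bash
python3 - <<'E'
from h import *
togo([442.6,-288.8,30])
g=cam('wrist')
band(g,(.442,-.288),.03,.05,.07)
E
```

```text
t 48.02 p [ 444.  -288.2  227.9] yaw_y -79.4 tilt [-3.e-04  5.e-04 -1.e+00] j6 33.5 w 59.8 F [-0.6  0.3 -0. ]
tool shift [ -1.4   0.5 197.9]
814 rect [ 442.4 -288.5] [29.  29.1] 64.4 circ [ 442.1 -288.7] 14.9 z [0.0539 0.0557 0.0609]
```

Call:
apply_moves:
  series:
    - [-1.4, 0.5, 45, 0, 0, 0, 0.7]
    - [0, 0, 50, 0, 0, 0, 0.7]
    - [0, 0, 50, 0, 0, 0, 0.7]
    - [0, 0, 30, 0, 0, 0, 0.7]
    - [0, 0, 15, 0, 0, 0, 0.7]
    - [0, 0, 7.5, 0, 0, 0, 0.7]
    - [0, 0, 0, 0, 0, 0, 0.7]
    - [0, 0, 0, 0, 0, 0, 0.7]
    - [0, 0, 0, 0, 0, 0, 0]
    - [0, 0, 0, 0, 0, 0, 0]
    - [0, 0, 0, 0, 0, 0, 0]
    - [0, 0, 0, 0, 0, 0, 0]

```text
time_s: 49.58
position: [0.4426, -0.2901, 0.0313]
tool_rot: [[0.983, 0.184, 0.001], [0.184, -0.983, -0.001], [0.001, 0.001, -1.0]]
ft_force: [-0.6, 0.4, 5.6]
grip_width: 0.0287
gripper_force: 49.1
```

Call:
apply_moves:
  series:
    - [0, 0, 0, 0, 0, 0, 0]
    - [0, 0, 0, 0, 0, 0, 0]
    - [0, 0, -10, 0, 0, 0, 0]
    - [0, 0, -30, 0, 0, 0, 0]
    - [0, 0, -50, 0, 0, 0, 0]
    - [0, 0, -50, 0, 0, 0, 0]
    - [0, 0, -40, 0, 0, 0, 0]
    - [0, 0, 0, 0, 0, 0, 0]
    - [0, 0, 0, 0, 0, 0, 0]

```text
time_s: 50.7
position: [0.4419, -0.2894, 0.2098]
tool_rot: [[0.983, 0.183, -0.001], [0.183, -0.983, 0.001], [-0.001, -0.002, -1.0]]
ft_force: [0.4, 0.0, -3.0]
grip_width: 0.0284
gripper_force: 49.7
```

```bash
python3 - <<'E'
from h import *
togo([619,-152.1,212])
E
```

```text
t 50.7 p [ 441.9 -289.4  209.8] yaw_y -79.4 tilt [-0.0013  0.0013 -1.    ] j6 33.4 w 28.4 F [ 0.4  0.  -3. ]
tool shift [ 199.3 -102.5   -2.3]
```

Call:
apply_moves:
  series:
    - [33.2, -17, 0, 0, 0, 0, 0]
    - [33.2, -17, 0, 0, 0, 0, 0]
    - [33.2, -17, 0, 0, 0, 0, 0]
    - [33.2, -17, 0, 0, 0, 0, 0]
    - [33.2, -17, 0, 0, 0, 0, 0]
    - [33.2, -17, 0, 0, 0, 0, 0]
    - [0, 0, 0, 0, 0, 0, 0]
    - [0, 0, 0, 0, 0, 0, 0]
    - [0, 0, 0, 0, 0, 0, 0]

```text
time_s: 51.82
position: [0.6188, -0.1537, 0.2102]
tool_rot: [[0.983, 0.182, -0.001], [0.182, -0.983, 0.0], [-0.001, -0.001, -1.0]]
ft_force: [-0.2, -0.9, -1.2]
grip_width: 0.0284
gripper_force: 49.7
```

```bash
python3 - <<'E'
from h import *
togo([619,-152.1,45])
g=cam('wrist');p=telemetry.observe()['position']
band(g,p[:2],.05,p[2]-.015,p[2]+.001)
band(g,(.618,-.153),.09,.014,.03)
E
```

```text
t 51.83 p [ 618.8 -153.7  210.2] yaw_y -79.5 tilt [-1.1e-03  4.0e-04 -1.0e+00] j6 54.9 w 28.4 F [-0.2 -0.9 -1.2]
tool shift [  0.6  -1.4 165.2]
7108 rect [ 632.5 -151.2] [40.4 67.1] 10.8 circ [ 619.2 -153.7] 33.7 z [0.1968 0.198  0.2049]
9590 rect [ 618.7 -151.5] [100.  130.3] 71.8 circ [ 619.1 -151.4] 80.9 z [0.018  0.0193 0.0205]
```

Call:
apply_moves:
  series:
    - [0, -1.5, 45, 0, 0, 0, 0]
    - [0, 0, 50, 0, 0, 0, 0]
    - [0, 0, 45, 0, 0, 0, 0]
    - [0, 0, 16, 0, 0, 0, 0]
    - [0, 0, 5, 0, 0, 0, 0]
    - [0, 0, 1.5, 0, 0, 0, 0]
    - [0, 0, 1, 0, 0, 0, 0]
    - [0, 0, 1, 0, 0, 0, 0]
    - [0, 0, 0, 0, 0, 0, 0]
    - [0, 0, 0, 0, 0, 0, 0]

```text
time_s: 53.12
position: [0.6193, -0.1516, 0.0463]
tool_rot: [[0.983, 0.183, 0.0], [0.183, -0.983, -0.0], [0.0, 0.0, -1.0]]
ft_force: [0.1, -0.0, -1.4]
grip_width: 0.0283
gripper_force: 49.7
```

Call:
apply_moves:
  series:
    - [0, 0.2, 0.8, 0, 0, 0, 0]
    - [0, 0, 0.7, 0, 0, 0, 0]
    - [0, 0, 0.5, 0, 0, 0, 0]
    - [0, 0, 0, 0, 0, 0, 0]
    - [0, 0, 0, 0, 0, 0, 0]

```text
time_s: 53.75
position: [0.6193, -0.1518, 0.0453]
tool_rot: [[0.983, 0.184, 0.001], [0.184, -0.983, -0.0], [0.001, 0.001, -1.0]]
ft_force: [-3.6, 1.5, 7.9]
grip_width: 0.0287
gripper_force: 50.6
```

Call:
apply_moves:
  series:
    - [0, 0, -0.5, 0, 0, 0, 0]
    - [0, 0, 0, 0, 0, 0, 0.65]
    - [0, 0, 0, 0, 0, 0, 0.65]
    - [0, 0, 0, 0, 0, 0, 0.65]
    - [0, 0, -10, 0, 0, 0, 0.65]
    - [0, 0, -30, 0, 0, 0, 0.65]
    - [0, 0, -50, 0, 0, 0, 0.65]
    - [0, 0, -50, 0, 0, 0, 0.65]
    - [0, 0, -35, 0, 0, 0, 0.65]
    - [0, 0, -10, 0, 0, 0, 0.65]
    - [0, 0, 0, 0, 0, 0, 0.65]
    - [0, 0, 0, 0, 0, 0, 0.65]

```text
time_s: 55.25
position: [0.6188, -0.1516, 0.2278]
tool_rot: [[0.983, 0.183, -0.003], [0.183, -0.983, 0.001], [-0.003, -0.002, -1.0]]
ft_force: [-0.1, 0.3, -0.0]
grip_width: 0.0552
gripper_force: 0.0
```

```bash
python3 - <<'E'
from h import *
st();g=cam('wrist')
band(g,(.619,-.152),.09,.014,.1);band(g,(.619,-.152),.05,.031,.038);band(g,(.619,-.152),.03,.065,.08)
g=cam('side');save(g,'side9.png')
E
```

```text
t 55.25 p [ 618.8 -151.6  227.8] yaw_y -79.4 tilt [-0.0029  0.0013 -1.    ] j6 55.0 w 55.2 F [-0.1  0.3 -0. ]
12488 rect [ 618.5 -151.5] [100.1 130.7] 71.7 circ [ 619.2 -151.3] 80.7 z [0.0181 0.0197 0.0691]
2631 rect [ 619.3 -151.6] [66.9 66.9] 55.1 circ [ 619.2 -151.3] 33.9 z [0.0319 0.0332 0.0344]
882 rect [ 619.4 -151.5] [29.  29.4] 63.9 circ [ 619.2 -151.4] 15.2 z [0.068  0.0697 0.0748]
```

View pics/side9.png

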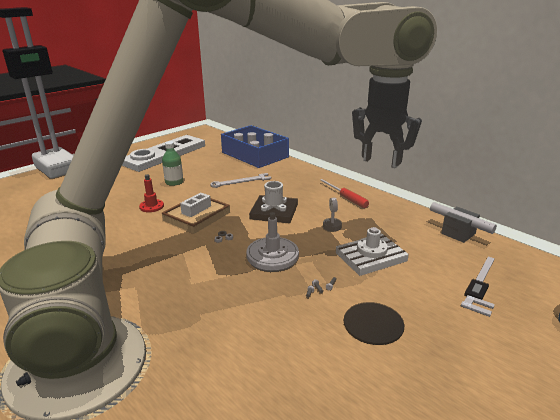

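The side view shows the bracket in the tray (196,205), the hub on the granite (274,195), the axle upright on the rotary table (272,240) and the cap on the slotted plate (373,243). The gauge is standing at (332,215), the mat is empty and the arm is clear, so I'm handing in the job.

```bash
python3 -c "
from rig import env
print(env.close_job())"
```

```text
the job is handed in; nothing more can be done
None
```

The job is handed in: all four parts stand upright on their own stations, each within about 1.5 mm of centre by the wrist camera, the dial gauge and red look-alike were left alone, and it took about 55 s of the 144 s allowed.

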